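Hang the cake-board bin on the louvered panel

ROBOT

A 6-joint arm with a two-finger parallel gripper is mounted at the origin on the work surface. World frame = base frame: x ahead of the robot, y to its left, z up, the work surface at z = 0. Lengths are in m, angles in rad, forces in N, time in s.
With the tool pointing down it reaches from about 0.275 to 0.85 m from the base axis. Payload 5.2 kg.
Tool frame: the origin (TCP) lies at the very end of the fingers, on their centre line; the grasp point (between the pads) lies 19 mm behind it; z points along the fingers, y is the line along which they close (so a half turn about z gives the same grasp; the last joint's range is limited). The gripper opens to 85 mm and grips with 20 to 120 N. Pads are 22 mm wide; open, the fingers measure 114 mm over their backs; the gripper's body (76 mm by 85 mm) begins 54 mm behind the grasp point. The pads swing forward as they close: fully open they stand 13 mm farther back than shut.
Start: joints at [-1.325, 0.259, 1.535, -0, 1.348, -0.203], TCP at [0.239, -0.496, 0.231] pointing down, gripper open.
Joint ranges: [-3.14, 3.14], [-0.91, 2.08], [0.19, 2.58], [-1.22, 4.36], [0.22, 2.71], [-3.12, 3.12]. Speed limits (rad/s): [2.57, 2.57, 3.14, 3.14, 3.14, 3.14].

INTERFACE

Orientations are given as [roll, pitch, yaw] about the fixed x, y, z axes, in that order (R = Rz(yaw) Ry(pitch) Rx(roll)).
In Python, from cell import readout, optics, order, nets gives the robot as it stands. The module is installed in compiled form; this text tells all that it offers.
- The arm moves only by the shell command python3 -m pendant 'ROWS' [FORCE]. ROWS is JSON, a list of rows, each a list of 7 numbers: the turn, a rotation vector about the tool's x, y, z in degrees, then the shift along the tool's x, y, z in mm, then the opening, from 0 (shut) to 1 (fully open). In form: [[rx, ry, rz, dx, dy, dz, hand], ...]. A call has 1 to 10 rows; each row is the pose to reach, as a shift and turn from the pose commanded when the call began, along the tool's axes at that moment; what a row does not reach only later rows make up. A row lasts 1/8 s, in which the tool goes at most 62.5 mm and 10.7 degrees, less where a joint would pass 70% of its speed; a pose out of reach is approached as far as the arm can. A call with a gripper value outside its range is refused whole. The fingers move at their own pace and stop on an object; FORCE is the grip in N (left out, the last holds). Time passes only in rows, so rows that repeat a pose let the fingers close. It gives the time, the measured TCP pose, the force, the opening and the grip force at its end, in the units of the state.
- readout.get_state(): the state, without advancing time (a new reading comes with each control period).
- optics.camera(name): name is "side" or "top" or "wrist"; returns a dict with "color" (400x640x3 uint8, blue, green, red), "camera_matrix" (3x3 intrinsics, pixels), "k1" (the pictures are not rectified: a ray, as slopes to the right and down, at radius r is drawn at 1 + k1 r^2 times it, then the intrinsics apply), "camera_from_world" (4x4, takes a point from world to camera coordinates). Camera axes: x right, y up, looking along -z (the intrinsics and any distortion apply to the point x, -y, -z); pixel columns grow to the right and rows downward; lengths in m; the calibration is good to about 2 mm. A picture is of the moment at which its call begins. There is no depth.
- order.job_done(): hands the job in; it is judged then, once.
Trained networks look in the newest picture that a camera, given by its name, has taken for a name from the list of things; names that differ only in an ending like _2 or _b are one class to them, and where a whole thing is asked for, a point or a joint stands for the part that bears it (a point fixed in the world has none). Each returns a list of dicts, best first, with "score" (0 to 1); they miss things now and then, are a little off and sometimes report something else, mostly with a low value. They report only what shows in the picture. A call takes as long as a camera call. They do not tell look-alikes from the thing itself.
- nets.look_for(target, camera): "bbox" ([centre column, centre row, width, height] as shares, 0 to 1, of the picture: columns of its width, rows of its height, round what is visible of it).
The state is a dict: "t": time; "qpos": joint angles; "qd": joint speeds; "tau": joint torques, N m; "eef_pos": TCP position; "eef_rot": TCP orientation; "wrist_force": force on the tool from outside, world axes, zero at the start; "ft_torque": the same for the moment, N m; "grip_width": finger opening in m; "gripper_force": force on a finger pad.
Only numpy, scipy, OpenCV 4.12 (cv2) and the standard library are available. Lean on these libraries where they do the work, as an engineer would, in place of code of your own. Each camera call takes 0.05 s, during which the arm holds its last target. There are 200 camera calls.

TASK

Of the two small metal bins standing on the counter take the one with a hooked lip, lift it over the top rail of the louvered panel and lower it gently on the far face until its lip has caught on the rail and carries it. Then slide it along the rail until it presses the end stop's sprung buffer in part of the way, without driving the buffer to its end, and leave it hanging there upright against the buffer. Leave everything else on the counter where it is.

Things in the scene. Friction and masses are not known exactly. Their poses are not given: they have to be found in the camera images.
- bin: the lipped bin: open aluminium bin, 90 (x) x 60 (y) x 80 (z) mm, walls 4 mm, 0.38 to 0.58 kg, a block of cake boards lying inside up to 30 mm height. Origin: centre of its underside. The hooked lip is on its -x side. It can be gripped across its 60 mm wide sides from above
- lip (a point): point on the bin's lip, at bin x = -49.5, z = 76 mm: top of the 9 mm wide slot, open below, between the bin's back (x = -45 mm) and the lip's 4 mm thick tab (x = -58 to -54 mm). The tab's rounded lower end is at z = 58 mm; a 4 mm bridge flush with the rim joins it to the bin. The lip is 56 mm wide (y)
- panel: louvered steel panel, fixed: sheet 360 mm long (y), 175 mm high. Origin: on the counter, in its face plane, mid length; its face, the hanging side, looks along its +x, away from the robot. A hung bin has the panel's axes, its origin at x = 62 to 66, z = 87 to 89 mm here. A second such bin already hangs fast at y = -175 to -115 mm; from there to the end stop the rail is free
- rail (a point): mid point of the top edge of the panel's top rail, at panel x = 14, y = 0, z = 165 mm. The rail is a 4 mm thick upturned flange along y with a rounded top, 12 mm free behind it to the sheet, 30 mm deep. Lower down a rest bar (panel x up to 19 mm, z = 92 to 104 mm, a sloping lead above it) keeps a hung bin about upright: it leans back up to 0.05 rad
- stop: end stop: dark steel clamp block, 34 x 24 (y) x 50 mm, fast on the rail towards the panel's +y end, axes as the panel. Origin: its centre (27 mm before the panel's face plane, 150 mm high). From its -y side a screw carries a sprung buffer pointing to -y. The screw is set differently each time: the buffer's tip is 40 to 70 mm to the -y side of this origin, to be found by touch
- buffer_axis (a point): point on the stop's -y face where the buffer's axis comes out, 12 mm to -y of the stop's origin, 31 mm before the panel's face plane, 146 mm high. The buffer: round, 18 mm, rubber tip, 4 N per mm, damped (0.2 N per mm/s), 6 mm travel; pressing it in 2 to 3 mm is right. The bin's friction on the rail (1 to 8 N) adds to this at the tool, and holds the released bin against the pressed buffer
- box: bystander: a bin of the same size and metal without the lip. Origin: centre of its underside
- cake_a: bystander: domed cake on a round gold board, 76 mm diameter, 57 mm high. Origin: centre of its underside
- cake_b: bystander: drum-shaped cake on a round gold board, 76 mm diameter, 58 mm high. Origin: centre of its underside
- cake_c: bystander: stepped pyramid cake on an 85 mm square gold board, 52 mm high. Origin: centre of its underside
- jar: bystander: jar, 60 mm diameter, 90 mm high. Origin: centre of its underside
- cup: bystander: white cup, 72 mm diameter, 80 mm high. Origin: centre of its underside
- boards: bystander: block of cake boards, 70 x 70 x 30 mm. Origin: centre of its underside
Mind the look-alikes: they are no part of the job. Leave any green look-alike of the bin alone.

How it is judged:
On the way, in this order (a step that is already met when the one before it is completed fails the run):
1. the lipped bin is lifted above the rail (z of bin in the frame of panel above 0.108 m), for 0.1 s.
2. the bin hangs with its lip caught over the rail, before it presses the buffer (z of bin in the frame of panel between 0.085 and 0.094 m and x of bin in the frame of panel between 0.058 and 0.07 m and angle between the x axis of bin and the x axis of panel, either way round below 0.14 rad and angle between bin's own z axis and vertical below 0.12 rad and contact force between bin and panel above 0.5 N and contact force between bin and stop below 1 N), for 0.2 s.
3. hung on the rail, the bin presses the buffer in by more than a touch (4 N or more for 0.3 s) (z of bin in the frame of panel between 0.085 and 0.094 m and x of bin in the frame of panel between 0.058 and 0.07 m and angle between the x axis of bin and the x axis of panel, either way round below 0.14 rad and angle between bin's own z axis and vertical below 0.12 rad and contact force between bin and stop above 4 N), for 0.3 s.
At the end, for the whole second after the job is handed in: The lipped bin hangs on the rail by its lip: origin 85 to 94 mm high and 58 to 70 mm in front of the panel's face plane, upright within 0.12 rad, square to the panel within 0.14 rad, at rest, still touching the buffer (0.2 N or more) (z of bin in the frame of panel between 0.085 and 0.094 m and x of bin in the frame of panel between 0.058 and 0.07 m and angle between the x axis of bin and the x axis of panel, either way round below 0.14 rad and angle between bin's own z axis and vertical below 0.12 rad and contact force between bin and stop above 0.2 N and contact force between bin and panel above 0.5 N and linear speed of bin below 0.02 m/s and angular speed of bin below 0.1 rad/s).
It fails at once if the buffer is driven to its end or hit (more than 18 N between bin and end stop) (contact force between bin and stop above 18 N).
It fails at once if the bin is dropped or forced on the panel (more than 40 N between bin and panel) (contact force between bin and panel above 40 N).
It fails at once if a bystander is shifted by more than 20 mm (distance of any of box, cake_a, cake_b, cake_c, jar, cup, boards from where it was at the start of the episode above 0.02 m).
It also fails if it takes over 56 s, if anything falls off the work surface, if the arm or the gripper's body presses on something with over 40 N, if the wrist force passes 120 N, or if a joint passes its speed limit or range.

## Working session

There is one attempt and no reset: what is moved stays moved. The work goes in short steps, Python scripts to look and compute and a shell command to move; the robot and the scene stay as the last step left them, time stands still between calls to the robot, and variables do not carry over. Pictures are saved under pics/ and viewed, at most 14 in all, crops included, and the job is handed in when it is done.

```bash
mkdir -p pics; cat > h.py <<'E'
import numpy as np, cv2
from cell import readout, optics, order, nets
from scipy.spatial.transform import Rotation as R
def cam(n):
    return optics.camera(n)
def proj(c,p):
    p=np.atleast_2d(p); T=np.array(c["camera_from_world"]); q=p@T[:3,:3].T+T[:3,3]
    s=np.c_[q[:,0]/-q[:,2],-q[:,1]/-q[:,2]]; s=s*(1+c["k1"]*(s**2).sum(1))[:,None]
    K=np.array(c["camera_matrix"]); return s@K[:2,:2].T+K[:2,2]
def ray(c,uv):
    K=np.array(c["camera_matrix"]); d=(np.array(uv,float)-K[:2,2])/[K[0,0],K[1,1]]; s=d.copy()
    for _ in range(20): s=d/(1+c["k1"]*(s@s))
    T=np.array(c["camera_from_world"]); Rm=T[:3,:3]
    return -Rm.T@T[:3,3], Rm.T@np.array([s[0],-s[1],-1.])
def atz(c,uv,z):
    o,d=ray(c,uv); return o+d*(z-o[2])/d[2]
E
python3 - <<'E'
from h import *
print(readout.get_state())
ims=[]
for n in ["top","side","wrist"]:
    c=cam(n); cv2.imwrite(f"pics/{n}0.png",c["color"])
    print(n,c["camera_matrix"],c["k1"],ray(c,(320,200)))
    for t in ["bin","lip","panel","rail","stop","buffer_axis","box","cake_a","jar","cup","boards"]:
        print(t,[(round(r["score"],2),[int(v) for v in np.array(r["bbox"])*[640,400,640,400]]) for r in nets.look_for(t,n)[:4]])
E
```

```text
{'t': 0.0, 'qpos': array([-1.32479348e+00,  2.59364326e-01,  1.53611040e+00,  2.29709838e-05,
        1.34798733e+00, -2.02809119e-01]), 'qd': array([0.00210374, 0.00134089, 0.00092698, 0.00189571, 0.00069911,
       0.00062123]), 'tau': array([ 7.63184221e-05, -4.46031082e+01, -2.90572214e+01, -7.52550295e-05,
        1.17777797e-02,  4.13780743e-07]), 'eef_pos': array([ 0.23853357, -0.49498908,  0.23045225]), 'eef_rot': array([-3.13976607e+00, -3.98473040e-04,  4.48806506e-01]), 'wrist_force': array([-0.11394053,  0.04506929,  0.1045979 ]), 'ft_torque': array([ 0.02825022,  0.01008292, -0.03171294]), 'gripper_force': 0.0, 'grip_width': 0.08543438847414653}
top [[372.92586005   0.         316.05546282]
 [  0.         372.92586005 197.44835515]
 [  0.           0.           1.        ]] -0.07458797551011356 (array([ 0.47992297, -0.07636345,  1.09805065]), array([ 0.07221117, -0.01237391, -0.99739217]))
bin [(0.8, [397, 284, 44, 41]), (0.79, [349, 178, 32, 41]), (0.66, [443, 142, 38, 34])]
lip [(0.86, [445, 140, 39, 35]), (0.83, [352, 179, 31, 34]), (0.63, [396, 286, 44, 40]), (0.23, 
[... 1028 characters left out ...]

stop [(0.85, [345, 282, 13, 28])]
buffer_axis [(0.82, [344, 284, 20, 28])]
box [(0.62, [357, 184, 31, 37])]
cake_a [(0.95, [259, 253, 20, 21]), (0.91, [243, 291, 28, 24]), (0.64, [253, 225, 32, 22])]
jar [(0.85, [377, 214, 16, 30])]
cup [(0.58, [324, 162, 19, 26]), (0.58, [241, 293, 27, 26])]
boards []
wrist [[310.42537027   0.         320.75614504]
 [  0.         310.42537027 196.95299789]
 [  0.           0.           1.        ]] 0.016962556141310335 (array([ 0.31464193, -0.45669583,  0.37282965]), array([-0.30635958, -0.14428982, -0.94097106]))
bin [(0.9, [172, 40, 121, 80])]
lip [(0.6, [170, 40, 120, 81])]
panel []
rail []
stop []
buffer_axis []
box []
cake_a []
jar []
cup []
boards []
```

View pics/top0.png

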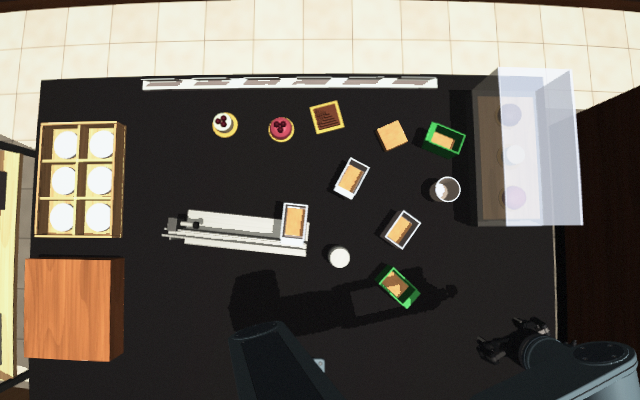

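View pics/side0.png

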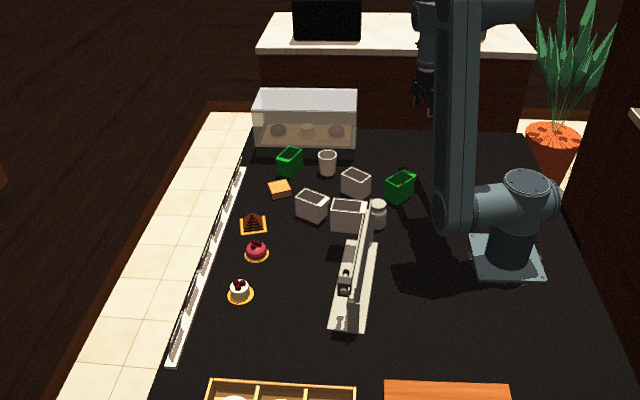

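Top view: the white metal bins are at (351,178) and (402,229). The green look-alikes are at (398,286) and (445,138), and the hung bin is at (294,222). I'll enlarge the two white ones in the top and side pictures to find the lip.

```bash
python3 - <<'E'
from h import *
t=cv2.imread("pics/top0.png"); s=cv2.imread("pics/side0.png")
def cr(i,u,v,w=32,h=24): return cv2.resize(i[v-h:v+h,u-w:u+w],(400,300),interpolation=cv2.INTER_CUBIC)
o=np.vstack([np.hstack([cr(t,351,178),cr(t,402,229)]),np.hstack([cr(s,312,206),cr(s,356,182)])])
cv2.imwrite("pics/crop.png",cv2.convertScaleAbs(o,alpha=1.3))
c=cam("top")
for u in [(351,178),(402,229)]: print(atz(c,u,.08))
E
```

```text
[ 0.61402392 -0.17461635  0.08      ]
[ 0.47329569 -0.31282354  0.08      ]
```

View pics/crop.png

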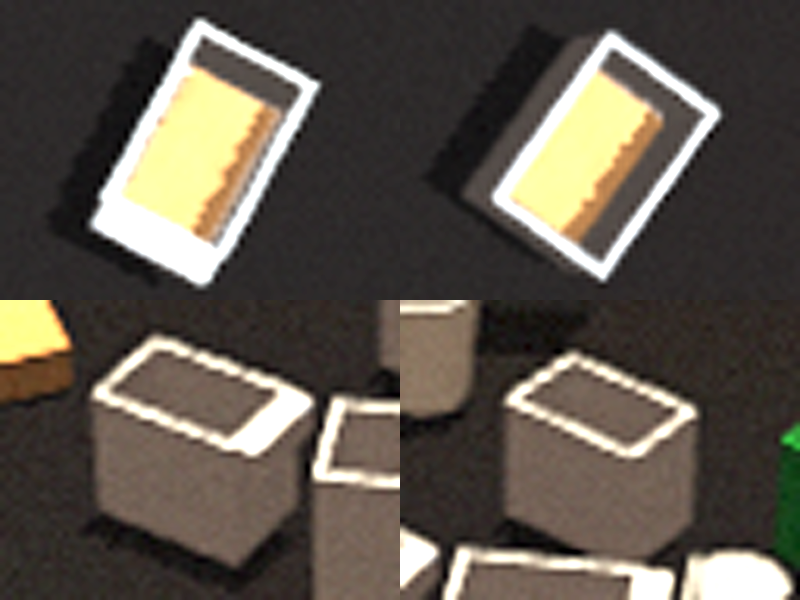

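The bin at top (351,178) has the filled lip strip, on its lower-left end, so it is the one. The one at (402,229) has a plain rim, so it is the box. Next: the panel, enlarged.

```bash
python3 - <<'E'
from h import *
c=cam("top")
p=[atz(c,u,.08)[:2] for u in [(350.5,157.2),(370.2,167.6),(333.7,189.5),(352.9,199.6)]]
print(np.round(p,4))
f=(p[0]+p[1])/2;b=(p[2]+p[3])/2;d=f-b
print("len",np.linalg.norm(d),"w",np.linalg.norm(p[0]-p[1]),np.linalg.norm(p[2]-p[3]),"yaw",np.arctan2(d[1],d[0]),"origin",(f+b)/2+d/np.linalg.norm(d)*.0065)
s=cam("side")
a=cv2.resize(c["color"][195:270,150:320],None,fx=4.7,fy=4.7,interpolation=cv2.INTER_CUBIC)
cv2.imwrite("pics/pt.png",cv2.convertScaleAbs(a,alpha=.8)[:600,:800])
b=cv2.resize(s["color"][190:340,310:400],None,fx=4,fy=4,interpolation=cv2.INTER_CUBIC)
cv2.imwrite("pics/ps.png",b)
E
```

```text
[[ 0.672  -0.1739]
 [ 0.6428 -0.2281]
 [ 0.5824 -0.1267]
 [ 0.5544 -0.1791]]
len 0.10120636565360029 w 0.06152385413321989 0.059422573202643506 yaw -0.4951813045133669 origin [ 0.61862736 -0.18006625]
```

View pics/pt.png

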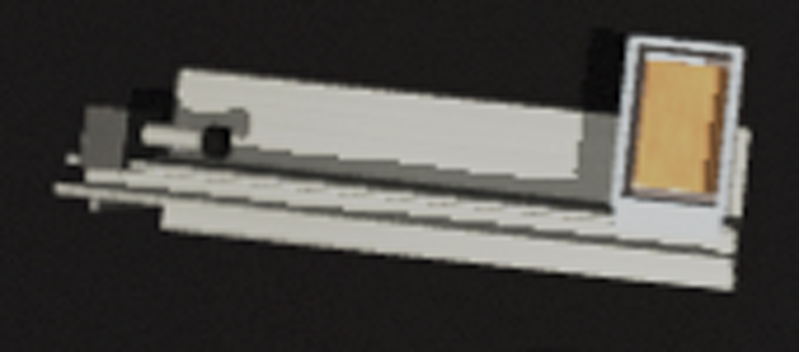

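View pics/ps.png

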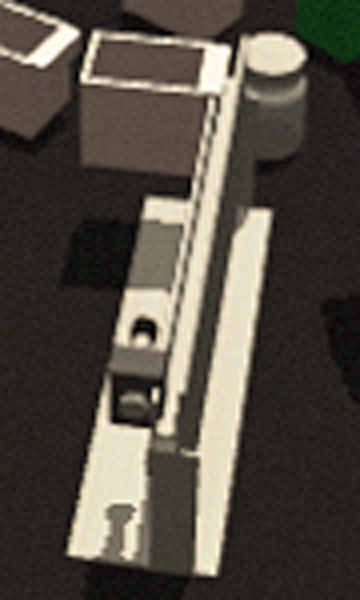

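The panel runs nearly along y. The stop is at top crop (105,137), the buffer tip at (232,140), the hung bin at (680,130), and the rail is free between them. I'll fit the panel pose from these points.

```bash
cat > fit.py <<'E'
from h import *
from scipy.optimize import least_squares
ct=cam("top"); cs=cam("side")
T=lambda a:np.array(a)/4.7+[150-.4,195-.4]
S=lambda a:np.array(a)/4+[310-.4,190-.4]
# (cam, px, panel x, y, z, stop-relative?)
P=[(ct,T((628,38)),.109,-.115,.168,0),(ct,T((745,48)),.109,-.175,.168,0),(ct,T((613,234)),.006,-.117,.168,0),
(ct,T((85,105)),.044,.012,.175,1),(ct,T((128,108)),.044,-.012,.175,1),
(ct,T((55,189)),0,.18,.175,0),
(cs,S((95,32)),.109,-.175,.168,0),(cs,S((80,85)),.109,-.115,.168,0),(cs,S((224,94)),.006,-.117,.168,0),
(cs,S((118,347)),.044,-.012,.175,1),(cs,S((112,372)),.044,.012,.175,1),(cs,S((163,378)),.010,.012,.175,1)]
def w(v,x,y,z):
    c,s=np.cos(v[2]),np.sin(v[2]); return np.array([v[0]+c*x-s*y,v[1]+s*x+c*y,z])
def res(v):
    return np.concatenate([proj(c,w(v,x,y+r*v[3],z))[0]-u for c,u,x,y,z,r in P])
r=least_squares(res,[.47,.1,-.08,.13],loss="soft_l1")
print(r.x, "\n",np.round(res(r.x).reshape(-1,2),1))
v=r.x
# bin in both views
pc=T((232,140)); o=atz(ct,pc,.146); d=o[:2]-v[:2]; c,s=np.cos(v[2]),np.sin(v[2]); print("buffer tip panel xy",c*d[0]+s*d[1],-s*d[0]+c*d[1])
B=[(ct,(350.5,157.2),.045,.03,.08),(ct,(370.2,167.6),.045,-.03,.08),(ct,(333.7,189.5),-.058,.028,.08),(ct,(352.9,199.6),-.058,-.028,.08)]
Sc=lambda a:np.array(a)/6.25+[280-.4,182-.4]   # crop rows 300.. => y-300
B+=[(cs,Sc((158,36)),.045,-.03,.08),(cs,Sc((92,93)),.045,.03,.08),(cs,Sc((250,155)),-.058,.028,.08),(cs,Sc((314,98)),-.058,-.028,.08)]
rb=lambda q:np.concatenate([proj(c,w(q,x,y,z))[0]-u for c,u,x,y,z in B])
q=least_squares(rb,[.6187,-.18,-.495],loss="soft_l1"); print("bin",q.x,"\n",np.round(q.fun.reshape(-1,2),1) if 0 else np.round(rb(q.x).reshape(-1,2),1))
np.save("pan.npy",v); np.save("bin.npy",q.x)
E
python3 fit.py
```

```text
[ 0.44409804  0.12870039 -0.10013721  0.15798919] 
 [[ 0.3 -0.1]
 [-0.7  0.1]
 [ 0.  -0.5]
 [-0.   0.3]
 [ 0.1  0.6]
 [ 0.3 -0.4]
 [ 0.1  0.4]
 [ 0.5 -0.5]
 [-0.1  0.2]
 [-0.5 -0.6]
 [-0.5  0.3]
 [ 0.6  0.4]]
buffer tip panel xy 0.03352986501045083 0.09766673316470209
bin [ 0.61893518 -0.17963711 -0.50627958] 
 [[ 0.5 -0.3]
 [-0.2 -0.3]
 [ 0.1  0.2]
 [-1.1 -0.1]
 [-0.2 -0.1]
 [ 0.  -0.2]
 [ 0.9 -0.3]
 [ 0.  -0.1]]
```

```bash
cat > go.py <<'E'
from h import *
import sys
# usage: go.py bin|pan  bx by  tcpz : tool axes deltas to the point (bx,by) in the frame, yaw of frame
def delta(pos,yaw):
    s=readout.get_state(); Rm=R.from_euler("xyz",s["eef_rot"]); Rt=R.from_euler("xyz",[np.pi,0,yaw])
    d=Rm.inv().apply(np.array(pos)-s["eef_pos"])*1e3
    print("turn",np.round((Rm.inv()*Rt).as_rotvec(degrees=True),2),"shift",np.round(d,1),"pos",np.round(s["eef_pos"],4),"rpy",np.round(s["eef_rot"],4),"F",np.round(s["wrist_force"],1),"t",s["t"])
if __name__=="__main__":
    v=np.load(sys.argv[1]+".npy"); x,y,z=map(float,sys.argv[2:5]); dy=float(sys.argv[5]) if len(sys.argv)>5 else 0
    c,s=np.cos(v[2]),np.sin(v[2]); delta([v[0]+c*x-s*y,v[1]+s*x+c*y,z],v[2]+dy)
E
python3 go.py bin .003 0 .18; python3 go.py bin .003 0 .034
```

```text
turn [ 0.   -0.   54.72] shift [ 481.4 -117.2   51.3] pos [ 0.2387 -0.4955  0.2313] rpy [3.1415 0.     0.4488] F [ 0.3 -0.   0.2] t 2.05
turn [ 0.   -0.   54.72] shift [ 481.4 -117.2  197.3] pos [ 0.2387 -0.4955  0.2313] rpy [3.1415 0.     0.4488] F [ 0.3 -0.   0.2] t 2.05
```

```bash
python3 -m pendant '[[0,0,9,60,-15,0,1],[0,0,18,120,-29,0,1],[0,0,27,180,-44,0,1],[0,0,36,240,-58,0,1],[0,0,45,300,-73,10,1],[0,0,54.7,360,-88,20,1],[0,0,54.7,420,-102,35,1],[0,0,54.7,481.4,-117.2,51,1],[0,0,54.7,481.4,-117.2,51,1],[0,0,54.7,481.4,-117.2,51,1]]' 40
python3 go.py bin .003 0 .034
python3 - <<'E'
from h import *
c=cam("wrist"); q=np.load("bin.npy"); im=c["color"].copy(); cv2.imwrite("pics/w1raw.png",im)
cc,s=np.cos(q[2]),np.sin(q[2])
for x,y in [(.045,.03),(.045,-.03),(-.058,.028),(-.058,-.028)]:
    u=proj(c,[q[0]+cc*x-s*y,q[1]+s*x+cc*y,.08])[0]; print(u.round(1)); cv2.drawMarker(im,tuple(int(round(a)) for a in u),(0,0,255),0,9,1)
cv2.imwrite("pics/w1.png",im)
E
```

```text
t: 3.3
eef_pos: [0.6214, -0.1809, 0.1799]
eef_rot: [3.141, 0.001, -0.505]
wrist_force: [0.6, -0.4, 0.7]
grip_width: 0.0854
gripper_force: 0.0
turn [0.03 0.05 0.09] shift [  0.4  -0.  145.9] pos [ 0.6214 -0.1809  0.1799] rpy [ 3.141e+00  9.000e-04 -5.047e-01] F [ 0.6 -0.4  0.7] t 3.3
[284.2 144.5]
[361.4 144.6]
[290.8 260.7]
[353.9 260.7]
```

View pics/w1.png

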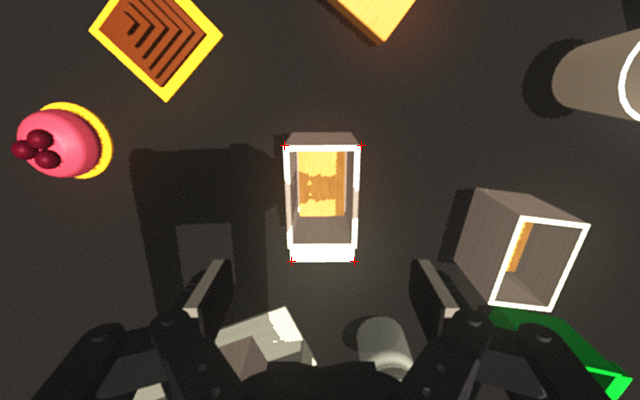

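The wrist view shows the lipped bin centred at (322,203). The red predicted corners lie on the rim to about 2 px, and both fingers have clearance. Descending and gripping.

```bash
python3 -m pendant '[[0,0,0,0,0,45,1],[0,0,0,0,0,90,1],[0,0,0,0,0,125,1],[0,0,0,0,0,146,1],[0,0,0,0,0,146,1],[0,0,0,0,0,146,0.7],[0,0,0,0,0,146,0.5],[0,0,0,0,0,146,0.4],[0,0,0,0,0,146,0.4],[0,0,0,0,0,146,0.4]]' 45
python3 go.py bin .003 0 .034
```

```text
t: 4.6
eef_pos: [0.6226, -0.1821, 0.0364]
eef_rot: [3.141, -0.004, -0.506]
wrist_force: [-1.4, -2.0, 6.6]
grip_width: 0.0594
gripper_force: 50.8
turn [ 0.03 -0.21  0.01] shift [-1.4 -0.4  2.4] pos [ 0.6226 -0.1821  0.0364] rpy [ 3.1411 -0.0036 -0.5061] F [-1.4 -2.   6.6] t 4.6
```

```bash
python3 -m pendant '[[0,0,0,0,0,-20,0.4],[0,0,0,0,0,-60,0.4],[0,0,0,0,0,-110,0.4],[0,0,0,0,0,-160,0.4],[0,0,0,0,0,-185,0.4],[0,0,0,0,0,-185,0.4],[0,0,0,0,0,-185,0.4]]'
python3 go.py pan .12 .01 .222;python3 go.py pan .067 .01 .222
python3 - <<'E'
from h import *
c=cam("wrist"); cv2.imwrite("pics/w2.png",c["color"])
E
```

```text
t: 5.48
eef_pos: [0.6204, -0.1804, 0.2172]
eef_rot: [3.141, 0.004, -0.506]
wrist_force: [0.8, -0.1, -5.1]
grip_width: 0.0593
gripper_force: 50.4
turn [ -0.03   0.21 -23.24] shift [-197.7 -241.5   -4.2] pos [ 0.6204 -0.1804  0.2172] rpy [ 3.1414  0.0037 -0.5058] F [ 0.8 -0.1 -5.1] t 5.475
turn [ -0.03   0.21 -23.24] shift [-246.4 -220.6   -4. ] pos [ 0.6204 -0.1804  0.2172] rpy [ 3.1414  0.0037 -0.5058] F [ 0.8 -0.1 -5.1] t 5.475
```

View pics/w2.png

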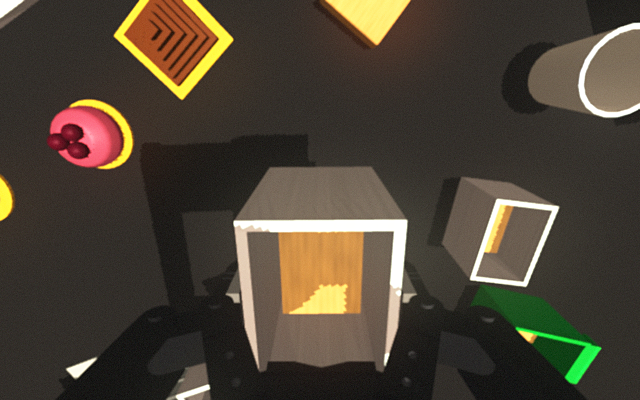

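```bash
python3 - <<'E'
from h import *
from scipy.optimize import least_squares
c=cam("wrist"); s=readout.get_state(); Rt=R.from_euler("xyz",s["eef_rot"]); Rb0=R.from_euler("z",s["eef_rot"][2])
g=c["color"].copy()
P=[((235.5,221.5),.045,.03,.08),((406,221),.045,-.03,.08),((268.5,167),.045,.03,0),((374,167),.045,-.03,0)]
def res(v):
    Rb=Rb0*R.from_euler("zyx",[v[3],v[4],v[5]]); o=s["eef_pos"]+Rb0.apply(v[:3])
    return np.concatenate([proj(c,o+Rb.apply(p[1:]))[0]-p[0] for p in P])
r=least_squares(res,[0,0,-.034,0,0,0]); print(np.round(r.x,4),r.fun.round(1))
cv2.imwrite("pics/w2c.png",cv2.resize(g[150:250,220:420],None,fx=4,fy=4,interpolation=cv2.INTER_CUBIC))
E
```

```text
[-0.0056  0.0011 -0.0381  0.0035  0.0046 -0.0049] [-0.7 -0.   0.7  0.2  2.1  0.  -2.1 -0.3]
```

View pics/w2c.png

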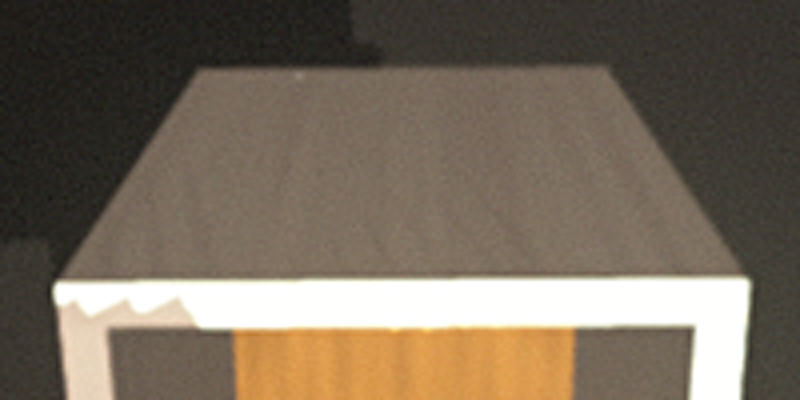

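```bash
python3 -m pendant '[[0,0,0,-15,-50,0,0.4],[0,0,-4,-45,-100,0,0.4],[0,0,-10,-85,-145,0,0.4],[0,0,-16,-125,-190,0,0.4],[0,0.2,-23.2,-165,-225,-2,0.4],[0,0.2,-23.2,-198,-241.5,-4,0.4],[0,0.2,-23.2,-198,-241.5,-4,0.4],[0,0.2,-23.2,-198,-241.5,-4,0.4]]'
python3 go.py pan .067 .01 .222
python3 - <<'E'
from h import *
for n in ["side","top"]: cv2.imwrite(f"pics/{n}2.png",cam(n)["color"])
E
```

```text
t: 6.58
eef_pos: [0.5652, 0.1259, 0.2224]
eef_rot: [3.14, -0.002, -0.101]
wrist_force: [0.5, -1.1, -4.4]
grip_width: 0.0599
gripper_force: 51.1
turn [ 0.08 -0.13 -0.02] shift [-53.8  -0.6   0.2] pos [0.5652 0.1259 0.2224] rpy [ 3.1402e+00 -2.2000e-03 -1.0060e-01] F [ 0.5 -1.1 -4.4] t 6.575
```

```bash
python3 - <<'E'
from h import *
print("x")
E
python3 -m pendant '[[0,0,0,0,0,20,0.4],[0,0,0,0,0,45,0.4],[0,0,0,0,0,60,0.4],[0,0,0,-20,-0.6,60,0.4],[0,0,0,-40,-0.6,60,0.4],[0,-0.1,0,-51.5,-0.6,60,0.4],[0,-0.1,0,-51.5,-0.6,60,0.4],[0,-0.1,0,-51.5,-0.6,60,0.4]]'
python3 go.py pan .0693 .01 .125
cat > chk.py <<'E'
from h import *
import sys
s=readout.get_state(); v=np.load("pan.npy"); c_,s_=np.cos(v[2]),np.sin(v[2]); Rp=R.from_euler("z",v[2])
W=lambda x,y,z: Rp.apply([x,y,z])+[v[0],v[1],0]
Rt=R.from_euler("z",s["eef_rot"][2])
B=lambda x,y,z: s["eef_pos"]+Rt.apply([x-.005,y,z-.037])
rows=[]
for n,(u0,v0,w,h) in {"side":(310,190,100,150),"top":(190,195,100,75)}.items():
    c=cam(n); k=4
    im=cv2.resize(c["color"][v0:v0+h,u0:u0+w],None,fx=k,fy=k,interpolation=cv2.INTER_CUBIC); raw=im.copy()
    def ln(a,b,col):
        p=[tuple(int(round(t)) for t in (proj(c,q)[0]-[u0,v0]+.4)*k) for q in (a,b)]; cv2.line(im,*p,col,1)
    ln(W(.014,-.18,.165),W(.014,.14,.165),(0,0,255)); ln(W(0,-.18,.175),W(0,.18,.175),(0,255,255))
    for y in(-.03,.03):
        ln(B(.045,y,.08),B(-.058,y,.08),(0,255,0)); ln(B(.045,y,0),B(-.045,y,0),(0,255,0)); ln(B(.045,y,0),B(.045,y,.08),(0,255,0)); ln(B(-.058,y,.058),B(-.058,y,.08),(255,128,0))
    ln(B(.045,.03,.08),B(.045,-.03,.08),(0,255,0))
    rows.append((raw,im))
a=np.hstack(rows[0])
b=np.vstack(rows[1])
cv2.imwrite("pics/%s_s.png"%sys.argv[1],a); cv2.imwrite("pics/%s_t.png"%sys.argv[1],b)
E
python3 chk.py c1
```

```text
x
t: 7.68
eef_pos: [0.5155, 0.1316, 0.1635]
eef_rot: [3.141, -0.003, -0.101]
wrist_force: [0.0, 0.4, -5.1]
grip_width: 0.0595
gripper_force: 51.1
turn [ 0.03 -0.19 -0.07] shift [-1.5  0.  38.5] pos [0.5155 0.1316 0.1635] rpy [ 3.1411 -0.0033 -0.1013] F [ 0.   0.4 -5.1] t 7.675
```

View pics/c1_s.png

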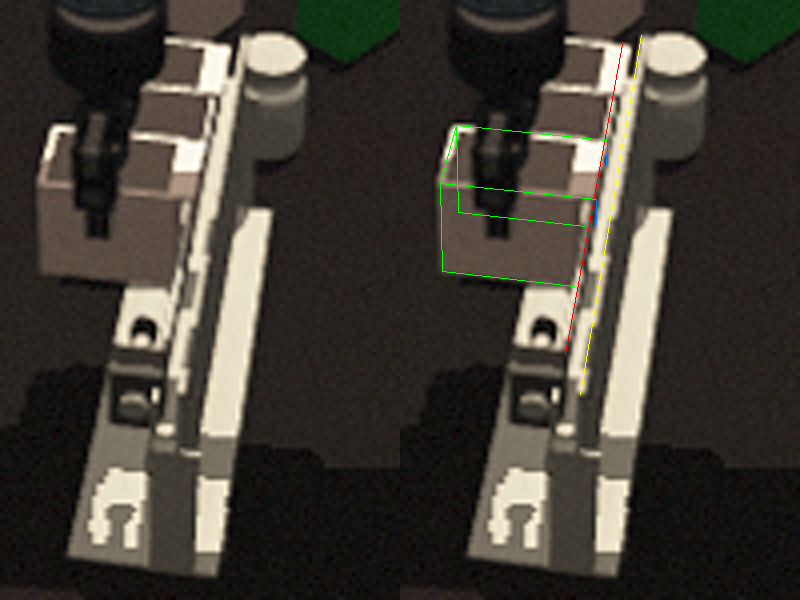

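The side view overlay (green bin, red rail) agrees with the picture within about 1 px: bin front corner (40,183), rail line (222,45) to (167,352). Lowering in steps and watching the force.

```bash
python3 -m pendant '[[0,-0.2,0,-1.5,0,0,0.4],[0,-0.2,0,-1.5,0,4,0.4],[0,-0.2,0,-1.5,0,10,0.4],[0,-0.2,0,-1.5,0,15,0.4],[0,-0.2,0,-1.5,0,18,0.4],[0,-0.2,0,-1.5,0,18,0.4]]'
python3 -m pendant '[[0,0,0,0,0,2,0.4],[0,0,0,0,0,4,0.4],[0,0,0,0,0,4,0.4]]'
python3 -m pendant '[[0,0,0,0,0,2,0.4],[0,0,0,0,0,4,0.4],[0,0,0,0,0,4,0.4]]'
python3 go.py pan .0693 .01 .125
```

```text
t: 8.52
eef_pos: [0.5128, 0.132, 0.1448]
eef_rot: [3.141, 0.002, -0.101]
wrist_force: [-0.7, 1.0, -4.3]
grip_width: 0.0593
gripper_force: 51.1
t: 8.9
eef_pos: [0.5132, 0.132, 0.1412]
eef_rot: [3.141, 0.001, -0.101]
wrist_force: [0.9, -0.6, -5.1]
grip_width: 0.0599
gripper_force: 51.2
t: 9.28
eef_pos: [0.5134, 0.132, 0.1372]
eef_rot: [3.141, 0.001, -0.101]
wrist_force: [2.6, 0.3, -5.7]
grip_width: 0.0597
gripper_force: 51.2
turn [ 0.03  0.05 -0.06] shift [ 0.7  0.2 12.2] pos [0.5134 0.132  0.1372] rpy [ 3.141e+00  9.000e-04 -1.011e-01] F [ 2.6  0.3 -5.7] t 9.275
```

```bash
python3 -m pendant '[[0,0,0,0.5,0,2,0.4],[0,0,0,0.5,0,4,0.4],[0,0,0,0.5,0,4,0.4]]'
python3 -m pendant '[[0,0,0,0,0,2,0.4],[0,0,0,0,0,3,0.4],[0,0,0,0,0,3,0.4]]'
python3 go.py pan .0693 .01 .125
```

```text
t: 9.65
eef_pos: [0.5134, 0.1319, 0.1329]
eef_rot: [3.141, 0.002, -0.101]
wrist_force: [2.3, -0.2, -5.7]
grip_width: 0.0594
gripper_force: 51.2
t: 10.02
eef_pos: [0.5134, 0.1319, 0.13]
eef_rot: [3.141, 0.002, -0.101]
wrist_force: [3.2, -0.0, -3.8]
grip_width: 0.0597
gripper_force: 51.2
turn [ 0.04  0.11 -0.05] shift [0.7 0.1 5. ] pos [0.5134 0.1319 0.13  ] rpy [ 3.1409e+00  1.8000e-03 -1.0100e-01] F [ 3.2 -0.  -3.8] t 10.025
```

```bash
python3 -m pendant '[[0,0,0,0.5,0,1,0.4],[0,0,0,0.5,0,2,0.4],[0,0,0,0.5,0,2,0.4]]'
python3 -m pendant '[[0,0,0,0.3,0,0.7,0.4],[0,0,0,0.3,0,1.5,0.4],[0,0,0,0.3,0,1.5,0.4]]'
python3 go.py pan .0693 .01 .125
```

```text
t: 10.4
eef_pos: [0.5135, 0.1319, 0.1279]
eef_rot: [3.141, 0.003, -0.101]
wrist_force: [1.6, -0.3, -5.4]
grip_width: 0.0597
gripper_force: 51.2
t: 10.78
eef_pos: [0.5138, 0.1319, 0.1264]
eef_rot: [3.141, 0.003, -0.101]
wrist_force: [0.1, -0.9, -4.3]
grip_width: 0.0592
gripper_force: 51.2
turn [ 0.04  0.15 -0.05] shift [0.2 0.1 1.4] pos [0.5138 0.1319 0.1264] rpy [ 3.1408e+00  2.6000e-03 -1.0100e-01] F [ 0.1 -0.9 -4.3] t 10.775
```

```bash
python3 -m pendant '[[0,0,0,0,0,0.5,0.4],[0,0,0,0,0,1,0.4],[0,0,0,0,0,1,0.4]]'
python3 -m pendant '[[0,0,0,0,0,0.5,0.4],[0,0,0,0,0,1,0.4],[0,0,0,0,0,1,0.4]]'
```

```text
t: 11.15
eef_pos: [0.5141, 0.1319, 0.1256]
eef_rot: [3.141, 0.002, -0.101]
wrist_force: [-0.0, -0.7, -4.4]
grip_width: 0.0596
gripper_force: 51.2
t: 11.52
eef_pos: [0.5142, 0.1319, 0.125]
eef_rot: [3.141, 0.002, -0.101]
wrist_force: [-2.3, -0.4, 0.1]
grip_width: 0.0595
gripper_force: 51.6
```

The bin's weight went onto the rail (Fz −4.4 → 0) at the expected height, so the lip has caught. Sliding to +y (tool −y).

```bash
python3 -m pendant '[[0,0,0,-0.5,0,0.3,0.4],[0,0,0,-0.8,0,0.3,0.4],[0,0,0,-0.8,0,0.3,0.4]]'
python3 -m pendant '[[0,0,0,0,-3,0,0.4],[0,0,0,0,-7,0,0.4],[0,0,0,0,-11,0,0.4],[0,0,0,0,-15,0,0.4],[0,0,0,0,-18,0,0.4],[0,0,0,0,-20,0,0.4],[0,0,0,0,-20,0,0.4]]'
python3 go.py pan .0693 .068 .125; python3 chk.py c2
```

```text
t: 11.9
eef_pos: [0.5142, 0.1319, 0.1249]
eef_rot: [3.141, -0.0, -0.101]
wrist_force: [0.7, -1.1, 3.2]
grip_width: 0.0597
gripper_force: 51.8
t: 12.78
eef_pos: [0.5159, 0.1512, 0.1248]
eef_rot: [3.14, 0.001, -0.1]
wrist_force: [-0.0, -4.4, 4.9]
grip_width: 0.0596
gripper_force: 52.2
turn [ 0.11  0.04 -0.02] shift [  0.1 -38.4  -0.2] pos [0.5159 0.1512 0.1248] rpy [ 3.1396e+00  8.0000e-04 -1.0050e-01] F [-0.  -4.4  4.9] t 12.775
```

View pics/c2_s.png

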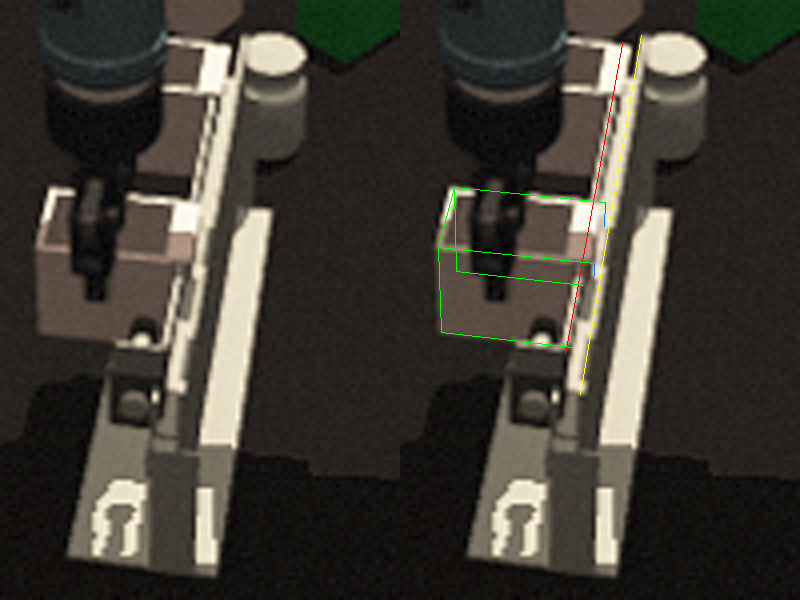

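The lip spans the rail at crop (185,215), like the hung bin's, so it hangs. On to close to the buffer.

```bash
python3 -m pendant '[[0,0,0,0,-3,0,0.4],[0,0,0,0,-7,0,0.4],[0,0,0,0,-12,0,0.4],[0,0,0,0,-17,0,0.4],[0,0,0,0,-22,0,0.4],[0,0,0,0,-26,0,0.4],[0,0,0,0,-28,0,0.4],[0,0,0,0,-28,0,0.4]]'
python3 -m pendant '[[0,0,0,0,-1,0,0.4],[0,0,0,0,-2,0,0.4],[0,0,0,0,-2,0,0.4]]'
python3 -m pendant '[[0,0,0,0,-1,0,0.4],[0,0,0,0,-2,0,0.4],[0,0,0,0,-2,0,0.4]]'
python3 go.py pan .0693 .068 .125
```

```text
t: 13.88
eef_pos: [0.5188, 0.1791, 0.1249]
eef_rot: [3.14, 0.001, -0.101]
wrist_force: [1.3, -4.4, 6.1]
grip_width: 0.0598
gripper_force: 52.2
t: 14.25
eef_pos: [0.519, 0.1807, 0.1249]
eef_rot: [3.139, 0.001, -0.101]
wrist_force: [1.1, -6.5, 5.6]
grip_width: 0.0595
gripper_force: 52.3
t: 14.62
eef_pos: [0.5192, 0.1827, 0.1249]
eef_rot: [3.139, 0.001, -0.101]
wrist_force: [1.3, -4.9, 5.7]
grip_width: 0.0595
gripper_force: 52.3
turn [ 0.14  0.03 -0.02] shift [-0.  -6.8 -0.1] pos [0.5192 0.1827 0.1249] rpy [ 3.1392e+00  5.0000e-04 -1.0060e-01] F [ 1.3 -4.9  5.7] t 14.625
```

```bash
for i in 1; do python3 -m pendant '[[0,0,0,0,-1,0,0.4],[0,0,0,0,-2,0,0.4],[0,0,0,0,-2,0,0.4]]' | grep -E 'pos|wrist'
python3 -m pendant '[[0,0,0,0,-0.5,0,0.4],[0,0,0,0,-1,0,0.4],[0,0,0,0,-1,0,0.4]]'| grep -E 'pos|wrist'
python3 -m pendant '[[0,0,0,0,-0.5,0,0.4],[0,0,0,0,-1,0,0.4],[0,0,0,0,-1,0,0.4]]'| grep -E 'pos|wrist'
done
```

```text
eef_pos: [0.5194, 0.1847, 0.1249]
wrist_force: [0.8, -5.6, 5.4]
eef_pos: [0.5195, 0.1856, 0.1249]
wrist_force: [0.9, -6.3, 5.2]
eef_pos: [0.5196, 0.1866, 0.1248]
wrist_force: [0.5, -6.1, 5.7]
```

```bash
python3 -m pendant '[[0,0,0,0,-0.5,0,0.4],[0,0,0,0,-1,0,0.4],[0,0,0,0,-1,0,0.4]]'| grep -E 'pos|wrist'
python3 -m pendant '[[0,0,0,0,-0.5,0,0.4],[0,0,0,0,-1,0,0.4],[0,0,0,0,-1,0,0.4]]'| grep -E 'pos|wrist'
```

```text
eef_pos: [0.5197, 0.1876, 0.1249]
wrist_force: [1.4, -5.7, 6.1]
eef_pos: [0.5198, 0.1886, 0.1248]
wrist_force: [0.2, -5.7, 6.5]
```

```bash
python3 -m pendant '[[0,0,0,0,-0.5,0,0.4],[0,0,0,0,-1,0,0.4],[0,0,0,0,-1,0,0.4]]'| grep -E 'pos|wrist'
python3 -m pendant '[[0,0,0,0,-0.5,0,0.4],[0,0,0,0,-1,0,0.4],[0,0,0,0,-1,0,0.4]]'| grep -E 'pos|wrist'
```

```text
eef_pos: [0.5199, 0.1892, 0.1249]
wrist_force: [1.0, -7.6, 6.1]
eef_pos: [0.5199, 0.1897, 0.1248]
wrist_force: [0.2, -9.2, 6.7]
```

Contact at about y = 0.1888. Pressing on to about −15 N at the tool (10 N of it buffer).

```bash
python3 -m pendant '[[0,0,0,0,-0.5,0,0.4],[0,0,0,0,-1,0,0.4],[0,0,0,0,-1,0,0.4]]'| grep -E 'pos|wrist'
python3 -m pendant '[[0,0,0,0,-0.5,0,0.4],[0,0,0,0,-1,0,0.4],[0,0,0,0,-1,0,0.4]]'| grep -E 'pos|wrist'
```

```text
eef_pos: [0.52, 0.1903, 0.1249]
wrist_force: [-0.1, -11.5, 6.7]
eef_pos: [0.5201, 0.1908, 0.1249]
wrist_force: [-0.3, -12.8, 7.1]
```

```bash
python3 go.py pan .0693 .068 .125;  python3 -c "
from h import *
print(readout.get_state()['wrist_force'],readout.get_state()['eef_pos'])"
```

```text
turn [0.32 0.05 0.  ] shift [-0.1  1.4 -0.1] pos [0.5201 0.1908 0.1249] rpy [ 3.136e+00  8.000e-04 -1.001e-01] F [ -0.3 -12.8   7.1] t 18.0
[ -0.34023019 -12.8048702    7.12998395] [0.52007388 0.19082395 0.12487112]
```

```bash
python3 -m pendant '[[0,0,0,0,-0.5,0,0.4],[0,0,0,0,-1.3,0,0.4],[0,0,0,0,-1.3,0,0.4],[0,0,0,0,-1.3,0,0.4],[0,0,0,0,-1.3,0,0.4]]'| grep -E 'pos|rot|wrist'
```

```text
eef_pos: [0.5202, 0.1915, 0.1249]
eef_rot: [3.135, 0.001, -0.1]
wrist_force: [-0.2, -15.8, 7.4]
```

```bash
python3 -m pendant '[[0,0,0,0,0,-0.5,0.4],[0,0,0,0,0,-0.8,0.4],[0,0,0,0,0,-0.8,0.4]]' 20 | grep -E 'pos|wrist'
python3 -m pendant '[[0,0,0,0,0,0,0.72],[0,0,0,0,0,0,0.76],[0,0,0,0,0,0,0.8],[0,0,0,0,0,0,0.9],[0,0,0,0,0,0,1],[0,0,0,0,0,0,1],[0,0,0,0,0,0,1],[0,0,0,0,0,0,1]]'
python3 chk.py c3
```

```text
eef_pos: [0.5201, 0.1916, 0.125]
wrist_force: [1.5, -14.8, 2.8]
t: 20.0
eef_pos: [0.5198, 0.195, 0.1251]
eef_rot: [3.141, 0.002, -0.101]
wrist_force: [0.6, 0.3, 1.1]
grip_width: 0.0857
gripper_force: 0.0
```

View pics/c3_s.png

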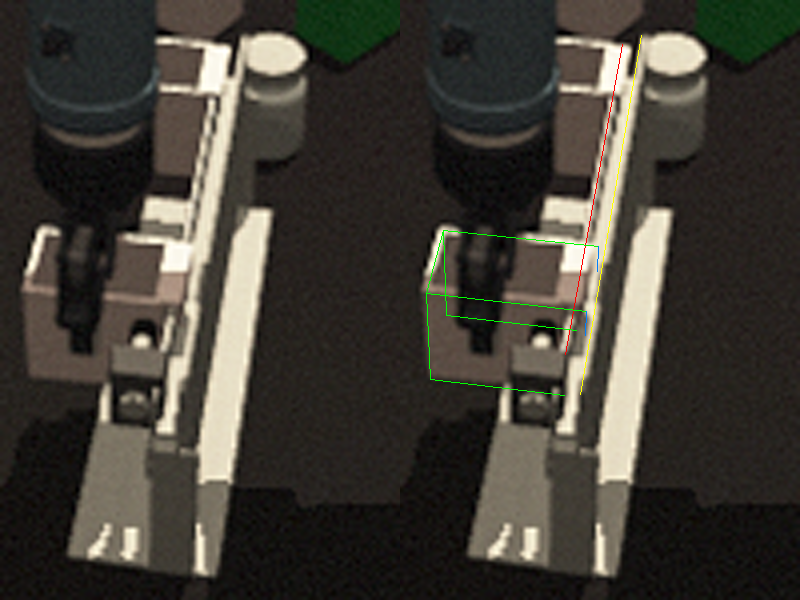

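The bin hangs upright on the rail, resting at the buffer (140,335), with the fingers open. Retreating straight up.

```bash
python3 -m pendant '[[0,0,0,0,2,-5,1],[0,0,0,0,3,-20,1],[0,0,0,0,3,-45,1],[0,0,0,0,3,-80,1],[0,0,0,0,3,-120,1],[0,0,0,0,3,-150,1],[0,0,0,0,3,-150,1]]'
python3 - <<'E'
from h import *
ims=[]
for n,(u0,v0,w,h) in {"side":(310,190,90,120),"wrist":(0,0,640,400)}.items():
    c=cam(n); im=c["color"][v0:v0+h,u0:u0+w]
    ims.append(cv2.resize(im,None,fx=400/h*1.0,fy=400/h*1.0,interpolation=cv2.INTER_CUBIC) if n=="side" else cv2.resize(im[:,70:570],(500,400)))
cv2.imwrite("pics/end.png",np.hstack(ims))
E
```

```text
t: 20.98
eef_pos: [0.5213, 0.1922, 0.2791]
eef_rot: [-3.14, -0.005, -0.101]
wrist_force: [0.5, 0.4, 0.3]
grip_width: 0.0853
gripper_force: 0.0
```

View pics/end.png

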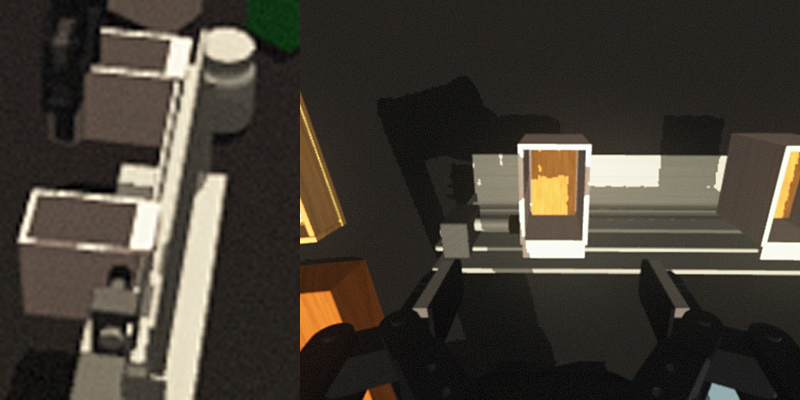

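The bin hangs square over the rail at wrist (555,195), touching the buffer tip at (518,223). Handing in.

```bash
python3 -c "
from cell import order
print(order.job_done())"
```

```text
the job is handed in; nothing more can be done
None
```

The lipped bin hangs upright on the rail against the end stop's buffer, which I pressed in about 2.7 mm (about 10 N) before letting go; the job is handed in at about 21 s, no verdict was returned, and no bystander was touched as far as the pictures show.

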